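# Fish out the sample tray with the hook and cap the specimen

## Task

The loading cap lies in the sample tray that has slid back under the blue stand. Use the hooked rod to catch the tray's pull ring under the plate and draw the tray out all the way to its stop, then unhook the rod and leave it lying flat on the bench. Take the cap out of the tray and set it gently, upright and centred, on top of the grey specimen, leaving the tray fully out and without disturbing the gauge stand, jar, spirit level and brass weights.

Things in the scene. Friction and masses are not known exactly. Their poses are not given: they have to be found in the camera images.
- riser: Fixed blue stand: plate 200 mm deep (x) by 300 wide (y), underside 78 and top 88 mm above the bench, on 10 mm side walls centred at y = +-143 mm, open at front and back. Origin on the bench under the plate's centre; x points from the front edge (x = -100 mm, where the tray comes out) to the back, y to the left looking along x, z up.
- eye (a point): Centre of the tray's steel pull ring, 42 mm above the bench. The ring stands upright in the stand's x-z plane (its opening faces along the stand's y): inside diameter 34 mm, outside 50 mm, 8 mm thick, nothing beside it. It starts hidden 30 to 60 mm behind the plate's front edge. Axes as the stand's. A short 10 mm wide stem joins its back to the tray.
- tray_floor (a point): Middle of the sample tray's inner floor, 16 mm above the bench. Open aluminium tray 160 mm long (x), 110 mm wide (y), 5 mm walls, rim 27 mm above the bench (a 30 mm wide tab behind the ring rises to 51 mm), axes as the stand's. The ring's centre is 107 mm ahead (-x) of this point, on the mid line, 27 mm ahead of the tray's front; at the start the tray's far end shows behind the stand, 187 mm from the ring's centre.
- tray (a joint): How far the tray has been drawn out (along the stand's -x), m: 0 at the start, 0.19 at its stop. It drags with about 3 N and stays where it is left.
- rod_grip (a point): Centre of the hooked rod's black handle, 90 mm long (x), 22 mm wide (y), 30 mm high (z), lying on the bench with its centre 15 mm up. Its own x points along the rod to the hook, z up. The whole weighs about 0.22 kg and balances about 27 mm ahead of this point.
- rod_hook (a point): Middle of the hook arm, 170 mm ahead of and 17 mm to the +y side of the handle's centre, same axes.
- cap_stem (a point): Loading cap, steel, about 0.2 kg: a disc 46 mm across and 12 mm thick with an upright stem 18 mm across and 30 mm high on its middle. This point is on its axis, 30 mm above the disc's underside and 12 mm below the stem's top. It starts upright on the tray's floor, its axis 65 to 77 mm behind the ring's centre.
- specimen_top (a point): Centre of the flat top of the grey specimen, a cylinder 50 mm across fixed on a round steel base 90 mm across and 18 mm high; the top is 110 mm above the bench.
- gauge: Bystander: dial gauge stand, dark 50 mm cube with a post and dial, 160 mm high. Origin at its foot.
- tin: Bystander: glass jar with a steel lid, 52 mm across, 60 mm high. Origin at its foot.
- level: Bystander: orange spirit level 150 x 40 x 22 mm lying on the blue plate, toward its back. Origin under its middle.
- weights: Bystander: stack of brass weights 56 mm across, 50 mm high. Origin at its foot.
- specimen: The whole fixed specimen with its base; origin on the bench on its axis.
- cap: The loading cap's body; origin at the middle of its underside.
- rod: The hooked rod, origin under the handle's centre at its underside, x along the rod. From the handle's front, at mid-height, a steel rod 8 mm thick runs to x = 175 mm, then bends to the +y (left) side into a hook arm 35 mm long, level, that leans back: its end is at x = 166, y = 34 mm. It lies with the hook flat.
There are look-alikes about, which are no part of the job. Of the things that look like the specimen, take the one that is farthest to the robot's right at the start.

How it is judged:
On the way, in this order (a step that is already met when the one before it is completed fails the run):
1. the hook is in the pull ring, the tray still under the stand (distance between rod_hook and eye below 0.023 m and value of joint tray below 0.08 m), for 0.1 s.
2. the tray is drawn out to its stop (within 15 mm) with the hook in the ring (value of joint tray above 0.175 m and distance between rod_hook and eye below 0.032 m), for 0.1 s.
At the end, for the whole second after the job is handed in: The tray is out to its stop (within 20 mm), the cap stands upright on the specimen's top with its axis within 8 mm of the specimen's, and the rod lies flat and still on the bench, out of the ring (value of joint tray above 0.17 m and horizontal distance between cap_stem and specimen_top below 0.008 m and z of cap_stem in the frame of specimen_top between 0.026 and 0.034 m and angle between cap_stem's own z axis and vertical below 0.1 rad and linear speed of each of cap, rod below 0.02 m/s and height (world z) of each of rod_grip, rod_hook below 0.022 m and angle between rod_grip's own z axis and vertical below 0.15 rad and distance between rod_hook and eye above 0.03 m); the robot touches nothing.
It fails at once if a bystander (gauge stand, jar, spirit level, brass weights) is moved more than 20 mm or tipped (distance of any of gauge, tin, level, weights from where it was at the start of the episode above 0.02 m or angle between any of gauge, tin, level, weights's own z axis and vertical above 0.35 rad).
It fails at once if the cap is pressed hard on the specimen (over 100 N) (contact force between cap and specimen above 100 N).
It fails at once if the cap is dropped onto the specimen (falls faster than 0.5 m/s just above it) (linear speed of cap above 0.5 m/s and horizontal distance between cap_stem and specimen_top below 0.03 m and z of cap_stem in the frame of specimen_top below 0.07 m).
It also fails if it takes over 61 s, if anything falls off the work surface, if the arm or the gripper's body presses on something with over 40 N, if the wrist force passes 120 N, or if a joint passes its speed limit or range.

## Robot

A 6-joint arm with a two-finger parallel gripper is mounted at the origin on the work surface. World frame = base frame: x ahead of the robot, y to its left, z up, the work surface at z = 0. Lengths are in m, angles in rad, forces in N, time in s.
With the tool pointing down it reaches from about 0.425 to 0.95 m from the base axis. Payload 14.7 kg.
Tool frame: the origin (TCP) lies at the very end of the fingers, on their centre line; the grasp point (between the pads) lies 19 mm behind it (grip_point_offset is the distance from the TCP to the grasp point, in m); z points along the fingers, y is the direction in which the jaws open and shut (so a half turn about z gives the same grasp; the last joint's range is limited). The gripper opens to 85 mm and grips with 20 to 120 N. Pads are 22 mm wide; open, the fingers measure 114 mm over their backs; the gripper's body (76 mm by 85 mm) begins 54 mm behind the grasp point. The pads swing forward as they close: fully open they stand 13 mm farther back than shut.
Start: joints at [-1.388, 0.48, 1.596, -0, 1.065, -0.047], TCP at [0.148, -0.633, 0.231] pointing down, gripper open.
Joint ranges: [-2.75, 2.75], [-0.82, 2.05], [0.23, 2.67], [-1.56, 4.7], [0.09, 2.69], [-2.92, 2.92]. Speed limits (rad/s): [1.89, 1.89, 2.39, 3.01, 3.01, 3.01].

## Interface

Orientations are given as [roll, pitch, yaw] about the fixed x, y, z axes, in that order (R = Rz(yaw) Ry(pitch) Rx(roll)).
In Python, from workcell import * gives the robot as it stands.
- The arm moves only by the tool move_arm, never from a script. Its argument "motion" is a list that holds one entry, the list of rows, each a list of 7 numbers: the gripper's target within -1 to 1 (fully open at 1, half-way at 0, shut at -1), then the shift along the tool's x, y, z as a fraction of full scale, then the turn, a rotation vector about the tool's x, y, z as a fraction of full scale. A call has 1 to 5 rows; each row is the pose to reach, as a shift and turn from the pose commanded when the call began, along the tool's axes at that moment; what a row does not reach only later rows make up. Full scale, the value 1, is 100 cm for a shift and 60 degrees for a turn. A row lasts 1/10 s, in which the tool goes at most 50 mm and 8.59 degrees, less where a joint would pass 70% of its speed; a pose out of reach is approached as far as the arm can. A call with a number of a shift or a turn outside -1 to 1 is refused whole. A call with a gripper value outside its range is refused whole. The fingers move at their own pace and stop on an object; the grip force is fixed at half the most. Time passes only in rows, so rows that repeat a pose let the fingers close. It gives the time, the measured TCP pose, the force and the opening at its end, in the units of the state.
- get_state(): the state, without advancing time (a new reading comes with each control period).
- grab_frame(name): name is "side" or "top" or "wrist"; returns the picture (384x512x3 uint8, blue, green, red); there is no depth.
- camera_params(name): a dict with "fx", "fy", "cx", "cy" (pixels), "xyz" and "orientation" of the camera in the world. Camera axes: x right, y up, looking along -z (the intrinsics and any distortion apply to the point x, -y, -z); pixel columns grow to the right and rows downward; lengths in m; the calibration is good to about 2 mm. A picture is of the moment at which its call begins: read the wrist's pose just before it. camera_params takes no time and is no camera call; for the wrist camera it gives the pose at the moment of the call.
- finish_job(): hands the job in, once; it reports no verdict.
The state is a dict: "time_s": time; "qpos": joint angles; "joint_vel": joint speeds; "joint_torque": joint torques, N m; "eef_pos": TCP position; "tcp_rot": TCP orientation; "ft_force": force on the tool from outside, world axes, zero at the start; "torque": the same for the moment, N m; "grip_width": finger opening in m.
Only numpy, scipy, OpenCV 4.12 (cv2) and the standard library are available. Lean on these libraries where they do the work, as an engineer would, in place of code of your own. Each camera call takes 0.05 s, during which the arm holds its last target. There are 200 camera calls.

## Working session

There is one attempt and no reset: what is moved stays moved. The work goes in short steps, Python scripts to look and compute and a tool call to move; the robot and the scene stay as the last step left them, time stands still between calls to the robot, and variables do not carry over. Pictures are saved under pics/ and viewed, about 8 in all and at most 12, crops included, and the job is handed in when it is done.

Besides the shell and the picture viewer there is one more tool, called after "Emit:" as name(argument=value, ...) on one line, values as JSON. move_arm: Moves the arm, as the interface text tells. Shift numbers are shares of 100 cm and turn numbers shares of 60 degrees, none past 1 either way. Its arguments: {"type":"object","properties":{"motion":{"type":"array","items":{"type":"array","items":{"type":"array","items":{"type":"number"}}}}},"required":["motion"]}

```bash
ls; mkdir -p pics; python3 - <<'E'
from workcell import *
import cv2
s=get_state();print(s)
for n in("side","top","wrist"):
    print(n,camera_params(n)); cv2.imwrite(f"pics/{n}0.png",grab_frame(n))
E
```

```text
pics
{'time_s': 0.0, 'qpos': array([-1.38759495e+00,  4.80830147e-01,  1.59688161e+00, -7.42668224e-06,
        1.06509085e+00, -4.65904962e-02]), 'joint_vel': array([ 3.77953342e-04,  6.22139286e-04, -6.59849570e-05, -1.22318265e-03,
        4.47693181e-04, -7.26351209e-04]), 'joint_torque': array([ 3.65336142e-03, -9.50628662e+01, -4.30185986e+01,  2.36654168e-04,
        1.17942091e-02,  4.10795928e-05]), 'eef_pos': array([ 0.14800203, -0.63249964,  0.2306706 ]), 'tcp_rot': array([-3.14038371e+00, -4.98662639e-05,  2.29795442e-01]), 'ft_force': array([-0.23362328,  0.55899212,  0.27637116]), 'torque': array([ 0.0161734 , -0.0540473 , -0.02660288]), 'grip_width': 0.0850370260751895}
side {'fx': 436.6212128203813, 'fy': 436.6212128203813, 'cx': 251.42325726373892, 'cy': 191.24476197483997, 'xyz': array([0.21594556, 0.97759444, 1.06238107]), 'orientation': array([ 0.80758639, -0.00608848, -2.81140471])}
top {'fx': 424.4831866156301, 'fy': 424.4831866156301, 'cx': 260.1929486361503, 'cy': 192.9698484208324, 'xyz': array([0.48042656, 0.01333464, 1.19782002]), 'orientation': array([ 0.08702612,  0.00404345, -1.59571854])}
wrist {'fx': 317.38037083446125, 'fy': 317.38037083446125, 'cx': 255.0093184614834, 'cy': 191.52968474261357, 'xyz': array([ 0.21723834, -0.61691802,  0.37364012]), 'orientation': array([-0.28044857,  0.00207882, -1.34139073])}
```

View pics/top0.png

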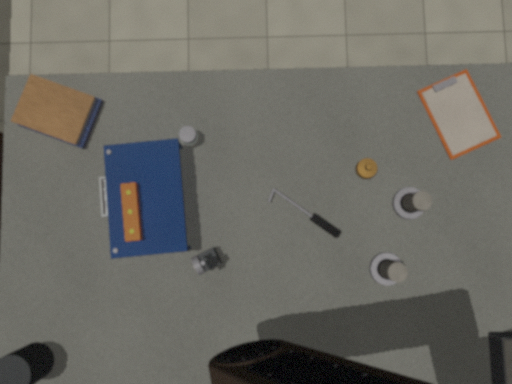

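View pics/side0.png

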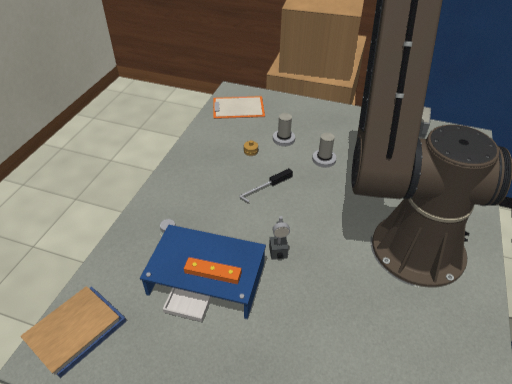

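Top view: blue stand at (146,198), with its back to image left where the tray end shows at (103,196). Rod handle is at (325,225) and its hook at (273,195). Jar (188,134), gauge (207,260), weights (367,168).
Specimen candidates are the cylinders with base at (408,203) and at (388,270). The one farthest right is (408,203). The black thing at (30,360) and the boxes are not part of the job.

```bash
cat > h.py <<'E'
import numpy as np, cv2
from scipy.spatial.transform import Rotation as R
from workcell import *
def ray(P,u,v):
    M=R.from_euler('xyz',P['orientation']).as_matrix()
    d=M@np.array([(u-P['cx'])/P['fx'],-(v-P['cy'])/P['fy'],-1]); return np.array(P['xyz']),d/np.linalg.norm(d)
def onz(P,u,v,z):
    o,d=ray(P,u,v); return o+d*(z-o[2])/d[2]
def px(P,p):
    M=R.from_euler('xyz',P['orientation']).as_matrix(); c=M.T@(np.array(p)-P['xyz'])
    return P['cx']-P['fx']*c[0]/c[2], P['cy']+P['fy']*c[1]/c[2]
def go(x,y,z,yaw,s=None):
    "shift (fraction of 1 m) and turn (fraction of 60 deg) in tool axes to a tool-down pose"
    s=s or get_state(); A=R.from_euler('xyz',s['tcp_rot']); B=R.from_euler('xyz',[np.pi,0,yaw])
    print('go',np.round(A.inv().apply(np.array([x,y,z])-s['eef_pos']),4),np.round((A.inv()*B).as_rotvec()/np.radians(60),3))
def blobs(m,amin=15):
    n,l,st,c=cv2.connectedComponentsWithStats(m.astype(np.uint8)); return [(st[i,4],np.round(c[i],1),l==i) for i in range(1,n) if st[i,4]>=amin]
E
cat > m.py <<'E'
from h import *
T=camera_params("top");S=camera_params("side")
t=cv2.imread("pics/top0.png").astype(int);s=cv2.imread("pics/side0.png").astype(int)
b,g,r=t[...,0],t[...,1],t[...,2]
blue=(b-r>50)&(np.indices(b.shape)[1]>100)
bl=max(blobs(blue),key=lambda q:q[0])[2]
lv=(r-b>80)&(np.indices(b.shape)[1]<160)&(np.indices(b.shape)[1]>110)
rect=cv2.minAreaRect(np.argwhere(bl|lv)[:,::-1].astype(np.float32)); print(rect)
for c in cv2.boxPoints(rect): print('riser corner',c,onz(T,*c,.088).round(4))
def sub(m,x0,x1,y0,y1):
    k=np.zeros(m.shape,bool);k[y0:y1,x0:x1]=m[y0:y1,x0:x1];return k
for nm,m in (('tray',sub(t.min(2)>130,92,108,165,230)),):
    for a,c,k in blobs(m): print(nm,a,c,cv2.minAreaRect(np.argwhere(k)[:,::-1].astype(np.float32)), [onz(T,*q,.027).round(3) for q in cv2.boxPoints(cv2.minAreaRect(np.argwhere(k)[:,::-1].astype(np.float32)))])
for a,c,k in blobs(sub(t.max(2)<50,295,355,200,245)):
    rc=cv2.minAreaRect(np.argwhere(k)[:,::-1].astype(np.float32)); print('handle',a,rc,onz(T,*rc[0],.025).round(4))
for (u,v,n) in((408,203,'spec?'),(273,191,'hookbend'),(271,201,'hooktip'),(188,134,'jartop'),(207,265,'gauge'),(367,168,'wts')):
    print(n,onz(T,u,v,.06 if n=='jartop' else .015).round(3))
big=lambda im,x0,x1,y0,y1,f:cv2.resize(im[y0:y1,x0:x1].astype(np.uint8),None,fx=f,fy=f,interpolation=cv2.INTER_CUBIC)
A=big(t,255,355,175,245,4);B=big(t,360,440,180,290,4);C=big(s,230,340,105,210,4);D=big(t,80,230,120,280,2)
W=np.zeros((560,800,3),np.uint8);W[:280,:400]=A;W[:440,400:720]=B;W[280:280+280,:300]=cv2.resize(D,(300,320))[:280]
cv2.imwrite("pics/crop.png",W)
E
python3 m.py
```

```text
((144.3148193359375, 198.1730194091797), (111.07841491699219, 74.5551986694336), 85.10090637207031)
riser corner [102.4303  146.02026] [0.713  0.4309 0.088 ]
riser corner [176.71312 139.65317] [0.725  0.2335 0.088 ]
riser corner [186.19934 250.32578] [0.4328 0.2111 0.088 ]
riser corner [111.91652 256.69287] [0.4212 0.4041 0.088 ]
tray 84 [101.8 200. ] ((102.57586669921875, 196.41036987304688), (39.11442565917969, 6.2284111976623535), 85.2363510131836) [array([0.638, 0.466, 0.027]), array([0.639, 0.449, 0.027]), array([0.531, 0.439, 0.027]), array([0.53 , 0.456, 0.027])]
tray 20 [105.  193.9] ((104.7743911743164, 193.9695281982422), (12.03703784942627, 1.7669044733047485), 83.6598129272461) [array([0.607, 0.451, 0.027]), array([0.608, 0.446, 0.027]), array([0.574, 0.442, 0.027]), array([0.574, 0.447, 0.027])]
handle 213 ((325.26922607421875, 225.34616088867188), (30.785860061645508, 6.933752059936523), 33.690067291259766) [ 0.4889 -0.1614  0.025 ]
spec? [ 0.545 -0.396  0.015]
hookbend [ 0.588 -0.02   0.015]
hooktip [ 0.56  -0.014  0.015]
jartop [0.746 0.208 0.06 ]
gauge [0.388 0.167 0.015]
wts [ 0.647 -0.286  0.015]
```

View pics/crop.png

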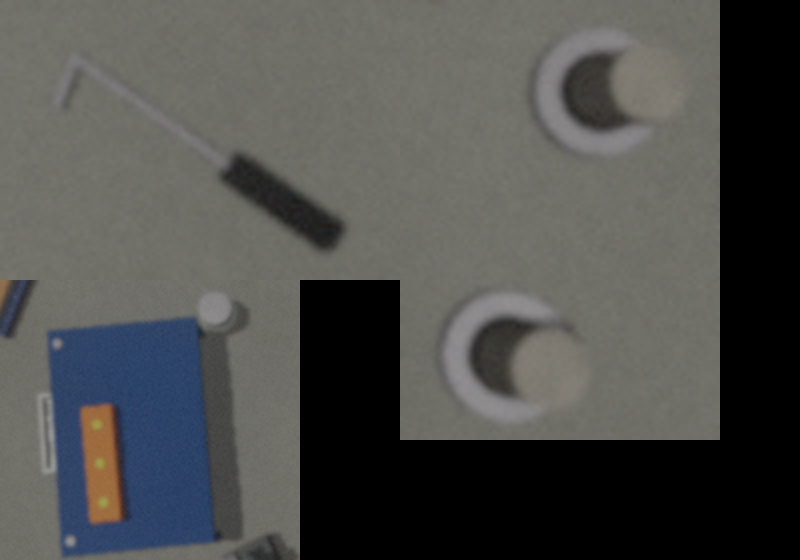

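Crop: the rod's hook bend is at (274.5,190) and its tip at (271,201). The right-most specimen's top disc is at (422.5,201), with its base at (410,203), about 32 px ≈ 90 mm across, so the choice holds. Now a cross-check using the side view, and the first move.

```bash
cat > m2.py <<'E'
from h import *
T=camera_params("top");S=camera_params("side")
t=cv2.imread("pics/top0.png").astype(int);s=cv2.imread("pics/side0.png").astype(int)
def tri(a,b):
    o,d=ray(T,*a);p,e=ray(S,*b);A=np.stack([d,-e],1);k=np.linalg.lstsq(A,p-o,rcond=None)[0]
    x,y=o+k[0]*d,p+k[1]*e;return ((x+y)/2).round(4),np.linalg.norm(x-y).round(4)
sp=onz(T,422.5,200.75,.11);print('spec top',sp,'base',onz(T,410,203,.018),'side px of top',px(S,sp))
c=np.array([.584,.461,.027]);print('tray end in side',[px(S,p) for p in ([.638,.466,.027],[.53,.456,.027])])
m=(s.min(2)>165)[280:330,155:225]
print('side tray mask',[(a,q+[155,280],np.int32(cv2.boxPoints(cv2.minAreaRect(np.argwhere(k)[:,::-1].astype(np.float32)))+[155,280]).tolist()) for a,q,k in blobs(m)])
g=onz(T,325.27,225.35,.028);b=onz(T,274.5,190,.015);print('grip',g,'bend',b,np.linalg.norm((b-g)[:2]),np.degrees(np.arctan2(*(b-g)[1::-1])))
print('grip in side',px(S,g),'bend',px(S,b))
d=(b-g)[:2];yaw=np.arctan2(d[1],d[0]);u=d/np.linalg.norm(d);gp=g[:2]+.015*u
print('grasp xy',gp,yaw);go(gp[0],gp[1],.2,yaw)
W=cv2.resize(s[215:330,130:310].astype(np.uint8),None,fx=4,fy=4,interpolation=cv2.INTER_CUBIC);cv2.imwrite('pics/side_c.png',W)
E
python3 m2.py
```

```text
spec top [ 0.5448764  -0.40021976  0.11      ] base [ 0.54493927 -0.40014185  0.018     ] side px of top (np.float64(285.1892161103332), np.float64(116.84831235387927))
tray end in side [(np.float64(161.46266202821653), np.float64(310.6080083376172)), (np.float64(200.23137983472546), np.float64(319.39794682763204))]
side tray mask [(np.int32(646), array([185.9, 305.4]), [[162, 308], [167, 290], [207, 300], [202, 318]])]
grip [ 0.48882132 -0.16092588  0.028     ] bend [ 0.59103948 -0.02468847  0.015     ] 0.17032082546773414 53.119311230866025
grip in side (np.float64(280.77014129137945), np.float64(175.07137752675703)) bend (np.float64(240.85041553271685), np.float64(196.27698734030915))
grasp xy [ 0.49782358 -0.14892758] 0.9271068773702139
go [ 0.4508 -0.3912  0.0312] [-0.001 -0.    -0.666]
```

View pics/side_c.png

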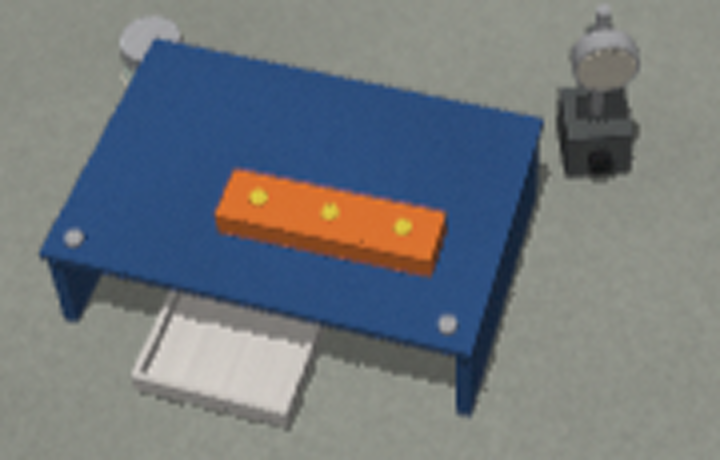

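Side crop: the tray end is off-centre towards the jar side, its rim corners at about (163,309) and (202,319). Projection from the top view gives (161,311) and (200,319), so the two agree. Moving over the rod handle.

Emit:
move_arm(motion=[[[1,0.036,-0.031,0,0,0,0],[1,0.072,-0.062,0,0,0,0],[1,0.108,-0.093,0,0,0,0],[1,0.144,-0.124,0,0,0,0],[1,0.18,-0.156,0,0,0,0]]])

```text
time_s: 0.65
eef_pos: [0.2885, -0.4384, 0.2312]
tcp_rot: [-3.142, -0.0, 0.229]
ft_force: [1.2, -0.4, -0.4]
grip_width: 0.0857
```

Emit:
move_arm(motion=[[[1,0.036,-0.031,0,0,0,0],[1,0.072,-0.062,0,0,0,0],[1,0.108,-0.093,0,0,0,0],[1,0.144,-0.124,0,0,0,0],[1,0.18,-0.156,0,0,0,0]]])

```text
time_s: 1.15
eef_pos: [0.4283, -0.2454, 0.2314]
tcp_rot: [3.141, -0.0, 0.23]
ft_force: [1.6, -0.8, 0.2]
grip_width: 0.0855
```

Emit:
move_arm(motion=[[[1,0.02,-0.016,0.006,0,0,-0.14],[1,0.04,-0.032,0.012,0,0,-0.27],[1,0.06,-0.048,0.02,0,0,-0.4],[1,0.08,-0.065,0.026,0,0,-0.53],[1,0.09,-0.079,0.03,0,0,-0.666]]])

```text
time_s: 1.65
eef_pos: [0.4981, -0.1484, 0.2007]
tcp_rot: [-3.141, -0.0, 0.934]
ft_force: [0.1, 0.0, -0.3]
grip_width: 0.0855
```

```bash
cat > m3.py <<'E'
from h import *
s=get_state();P=camera_params("wrist");im=grab_frame("wrist");cv2.imwrite("pics/w1.png",im)
print(s['time_s'],s['eef_pos'],s['tcp_rot'],s['qpos'])
for n,p in(('grip',[.4888,-.1609,.03]),('bend',[.591,-.0247,.015])): print(n,px(P,p))
m=im.max(2)<60
for a,c,k in blobs(m,300):
    rc=cv2.minAreaRect(np.argwhere(k)[:,::-1].astype(np.float32));print(a,rc,[onz(P,*q,.03).round(4) for q in cv2.boxPoints(rc)])
E
python3 m3.py
```

```text
1.65 [ 0.49811956 -0.14837916  0.20073515] [-3.14136539e+00 -9.76875879e-05  9.33523588e-01] [-3.47953337e-01  3.36194096e-01  1.92582310e+00  2.05641696e-04
  8.79765413e-01  2.89188314e-01]
grip (np.float64(254.5164864120877), np.float64(187.81459644878882))
bend (np.float64(255.60407983399142), np.float64(5.424267572397753))
300 ((258.5, 154.0), (24.0, 19.0), 90.0) [array([ 0.5123, -0.1201,  0.03  ]), array([ 0.5273, -0.1312,  0.03  ]), array([ 0.5132, -0.1507,  0.03  ]), array([ 0.4979, -0.1393,  0.03  ])]
674 ((257.4999694824219, 204.99998474121094), (45.99999237060547, 18.999996185302734), 90.0) [array([ 0.4871, -0.152 ,  0.03  ]), array([ 0.5027, -0.1635,  0.03  ]), array([ 0.4731, -0.2044,  0.03  ]), array([ 0.4568, -0.1924,  0.03  ])]
36735 ((255.5, 313.5), (139.0, 511.0), 90.0) [array([ 0.2303, -0.0478,  0.03  ]), array([ 0.6737, -0.376 ,  0.03  ]), array([ 0.5951, -0.5526,  0.03  ]), array([ 0.084 , -0.1747,  0.03  ])]
```

View pics/w1.png

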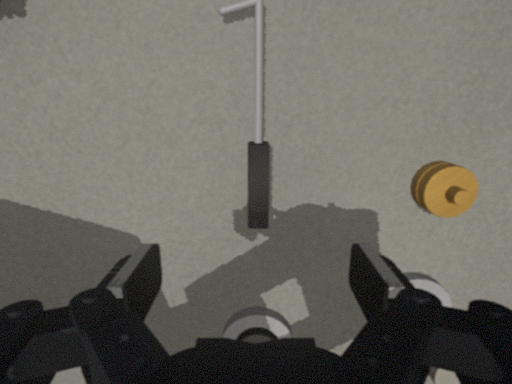

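Wrist view: handle spans rows 142–228 at column 258.5. The rod runs straight up to the bend at about (259,3), with the hook to the left, and it is well aligned.

```bash
python3 - <<'E'
from h import *
P=camera_params("wrist");f=onz(P,258.3,142,.03);b=onz(P,258.3,228,.03);bd=onz(P,259,3,.015)
print(f,b,np.linalg.norm(f-b),'c',(f+b)/2,'bend',bd)
c=(f+b)/2;d=(bd-c)[:2];yaw=np.arctan2(d[1],d[0]);u=d/np.linalg.norm(d);print(yaw,np.linalg.norm(d))
g=c[:2]+.015*u;print(g);go(g[0],g[1],.005,yaw)
E
```

```text
[ 0.51926247 -0.12351373  0.03      ] [ 0.46609391 -0.19725397  0.03      ] 0.09090940166605176 c [ 0.49267819 -0.16038385  0.03      ] bend [ 0.59318134 -0.02229786  0.015     ]
0.9416355165106487 0.17078824724902142
[ 0.50150519 -0.14825603]
go [0.0007 0.0039 0.1952] [-0.001 -0.     0.002]
```

Emit:
move_arm(motion=[[[1,0,0.002,0.04,0,0,0],[1,0.001,0.004,0.085,0,0,0],[1,0.001,0.004,0.13,0,0,0],[1,0.001,0.004,0.17,0,0,0],[1,0.001,0.004,0.191,0,0,0]]])

```text
time_s: 2.2
eef_pos: [0.4992, -0.151, 0.0074]
tcp_rot: [-3.138, 0.001, 0.925]
ft_force: [-0.2, -0.3, 0.1]
grip_width: 0.0855
```

Emit:
move_arm(motion=[[[-1,0,0,0,0,0,0],[-1,0,0,0,0,0,0],[-1,0,0,0,0,0,0],[-1,0,0,0,0,0,0],[-1,0,0,0,0,0,0]]])

```text
time_s: 2.7
eef_pos: [0.5017, -0.1516, 0.0118]
tcp_rot: [3.14, -0.001, 0.927]
ft_force: [-1.8, 0.3, 12.8]
grip_width: 0.0204
```

Emit:
move_arm(motion=[[[-1,0,0,0,0,0,0],[-1,0,0,-0.015,0,0,0],[-1,0,0,-0.045,0,0,0],[-1,0,0,-0.08,0,0,0],[-1,0,0,-0.08,0,0,0]]])

```text
time_s: 3.2
eef_pos: [0.5034, -0.1521, 0.0946]
tcp_rot: [3.135, -0.002, 0.927]
ft_force: [-0.3, -0.3, -3.4]
grip_width: 0.0209
```

```bash
python3 - <<'E'
from h import *
s=get_state();P=camera_params("wrist");im=grab_frame("wrist");cv2.imwrite("pics/w2.png",im)
print(s['time_s'],s['eef_pos'],s['tcp_rot'],s['grip_width'],s['ft_force'])
E
```

```text
3.2 [ 0.50340682 -0.15212838  0.09461651] [ 3.13508191e+00 -1.96272457e-03  9.27168854e-01] 0.020944150605789077 [-0.34955421 -0.30870443 -3.39223708]
```

View pics/w2.png

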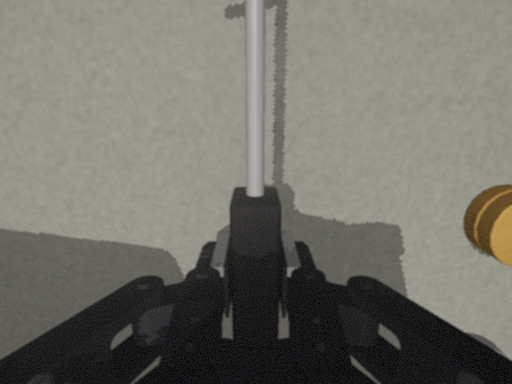

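Wrist view: the handle is held centrally (30 px gap either side, about column 256), and the rod points straight ahead to the hook at (245,10). Next: swing to in front of the stand, still high.

Emit:
move_arm(motion=[[[-1,0.043,0.01,0,0,0,-0.137],[-1,0.086,0.02,0,0,0,-0.275],[-1,0.129,0.03,0,0,0,-0.412],[-1,0.172,0.04,0,0,0,-0.55],[-1,0.215,0.049,0,0,0,-0.687]]])

```text
time_s: 3.75
eef_pos: [0.6698, -0.0073, 0.0893]
tcp_rot: [-3.14, -0.0, 1.653]
ft_force: [-0.6, -0.6, -2.5]
grip_width: 0.0205
```

Emit:
move_arm(motion=[[[-1,0,0,0.01,0,0,0],[-1,0,0,0.03,0,0,0],[-1,0,0,0.053,0,0,0],[-1,0,0,0.053,0,0,0],[-1,0,0,0.053,0,0,0]]])

```text
time_s: 4.25
eef_pos: [0.6684, -0.0088, 0.0366]
tcp_rot: [-3.14, -0.0, 1.646]
ft_force: [0.9, 0.4, -2.2]
grip_width: 0.0208
```

```bash
python3 - <<'E'
from h import *
s=get_state();print(s['time_s'],s['eef_pos'],s['tcp_rot'],s['grip_width'],s['ft_force'])
T=camera_params("top");S=camera_params("side")
t=grab_frame("top");si=grab_frame("side")
p=s['eef_pos'];a=s['tcp_rot'][2];u=np.array([np.cos(a),np.sin(a),0]);l=np.array([-np.sin(a),np.cos(a),0])
bend=p+.1626*u+[0,0,.003]; tip=p+.1536*u+.034*l+[0,0,.003]
q=np.array([bend,tip])
for P in(T,S):print([np.round(px(P,k),1) for k in q])
W=np.vstack([cv2.resize(t[110:260,130:330],None,fx=2.5,fy=2,interpolation=cv2.INTER_CUBIC) ,cv2.resize(si[180:330,130:330],None,fx=2.5,fy=2,interpolation=cv2.INTER_CUBIC)])
cv2.imwrite("pics/ts1.png",W)
E
```

```text
4.25 [ 0.6683754  -0.00877651  0.03664622] [-3.13974764e+00 -2.44602309e-04  1.64630522e+00] 0.02075758707852965 [ 0.92139273  0.42113425 -2.24931597]
[array([209.5, 167.3]), array([213.9, 179.1])]
[array([202. , 223.3]), array([213.2, 223.3])]
```

View pics/ts1.png

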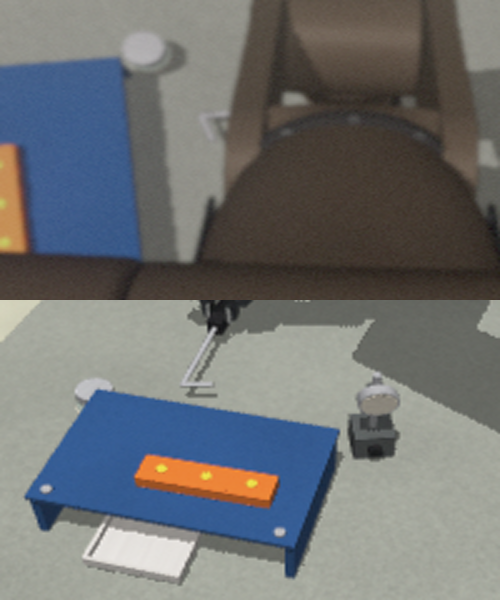

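Top and side views: hook bend at (212,169) top and (203,222.5) side, tip at (213,177.5) and (215,222.5), within about 5 mm of predictions. Going in beside the ring.

Emit:
move_arm(motion=[[[-1,0.025,0.006,-0.002,0,0,0],[-1,0.055,0.006,-0.002,0,0,0],[-1,0.085,0.006,-0.002,0,0,0],[-1,0.115,0.006,-0.002,0,0,0],[-1,0.132,0.006,-0.002,0,0,0]]])

```text
time_s: 4.85
eef_pos: [0.6656, 0.1255, 0.0407]
tcp_rot: [3.14, -0.0, 1.648]
ft_force: [0.3, -0.4, -3.0]
grip_width: 0.0207
```

```bash
cat > st.py <<'E'
from h import *
s=get_state();print(s['time_s'],s['eef_pos'].round(4),s['tcp_rot'].round(4),s['ft_force'].round(1),s['torque'].round(2),s['grip_width'])
p=s['eef_pos'];a=s['tcp_rot'][2];u=np.array([np.cos(a),np.sin(a),0]);l=np.array([-np.sin(a),np.cos(a),0])
h=p+.158*u+.017*l+[0,0,.003];d=np.array([.598,.2746,.042])-h;print('hook',h.round(4),'to ring fwd/right',d@u,-d@l,d[2])
E
python3 st.py
```

```text
4.85 [0.6656 0.1255 0.0407] [ 3.1397e+00 -3.0000e-04  1.6475e+00] [ 0.3 -0.4 -3. ] [-0.07 -0.   -0.03] 0.020710102441505212
hook [0.6366 0.2817 0.0437] to ring fwd/right -0.004131886103111714 -0.038983123604273404 -0.0016739113931452873
```

Emit:
move_arm(motion=[[[-1,-0.001,-0.01,0,0,0,0],[-1,-0.001,-0.018,0,0,0,0],[-1,-0.001,-0.026,0,0,0,0],[-1,-0.001,-0.034,0,0,0,0],[-1,-0.001,-0.039,0,0,0,0]]])

```text
time_s: 5.35
eef_pos: [0.6255, 0.1186, 0.0394]
tcp_rot: [-3.141, 0.0, 1.646]
ft_force: [-0.1, 0.1, -2.6]
grip_width: 0.0206
```

Emit:
move_arm(motion=[[[-1,0,0,0,0,0,0],[-1,0,0,0,0,0,0]]])

```text
time_s: 5.55
eef_pos: [0.6267, 0.1192, 0.0394]
tcp_rot: [3.141, -0.0, 1.646]
ft_force: [1.0, 0.0, -3.2]
grip_width: 0.0205
```

```bash
python3 st.py
```

```text
5.55 [0.6267 0.1192 0.0394] [ 3.1412 -0.      1.6463] [ 1.   0.  -3.2] [-0.06  0.02  0.03] 0.020467994325745094
hook [0.5978 0.2755 0.0424] to ring fwd/right -0.0008979988196612433 0.00015486949179706723 -0.00043351587418215265
```

Emit:
move_arm(motion=[[[-1,-0.008,0,0,0,0,0],[-1,-0.016,0,0,0,0,0],[-1,-0.024,0,0,0,0,0],[-1,-0.032,0,0,0,0,0],[-1,-0.04,0,0,0,0,0]]])

```text
time_s: 6.05
eef_pos: [0.6295, 0.0788, 0.0393]
tcp_rot: [3.142, -0.0, 1.646]
ft_force: [1.4, 3.5, -2.1]
grip_width: 0.0205
```

```bash
python3 st.py
```

```text
6.05 [0.6295 0.0788 0.0393] [ 3.1416e+00 -1.0000e-04  1.6463e+00] [ 1.4  3.5 -2.1] [ 0.58  0.01 -0.09] 0.020522889047988817
hook [0.6006 0.235  0.0423] to ring fwd/right 0.039667668945738144 0.0003683708715967295 -0.0002701544143703938
```

Pull force of 3.5 N: the ring is caught. Drawing on.

Emit:
move_arm(motion=[[[-1,-0.015,0,0,0,0,0],[-1,-0.03,0,0,0,0,0],[-1,-0.045,0,0,0,0,0],[-1,-0.06,0,0,0,0,0],[-1,-0.075,0,0,0,0,0]]])

```text
time_s: 6.55
eef_pos: [0.635, 0.0034, 0.0393]
tcp_rot: [-3.141, -0.0, 1.646]
ft_force: [-0.0, 3.6, -3.2]
grip_width: 0.0204
```

Emit:
move_arm(motion=[[[-1,-0.015,0,0,0,0,0],[-1,-0.03,0,0,0,0,0],[-1,-0.045,0,0,0,0,0],[-1,-0.06,0,0,0,0,0],[-1,-0.075,0,0,0,0,0]]])

```text
time_s: 7.05
eef_pos: [0.6407, -0.0713, 0.0393]
tcp_rot: [-3.141, -0.0, 1.647]
ft_force: [-0.7, 3.8, -3.2]
grip_width: 0.0208
```

```bash
python3 st.py
```

```text
7.05 [ 0.6407 -0.0713  0.0393] [-3.1414e+00 -1.0000e-04  1.6467e+00] [-0.7  3.8 -3.2] [ 0.58  0.09 -0.03] 0.020806255424916726
hook [0.6118 0.085  0.0423] to ring fwd/right 0.19009982587357974 0.0005973176440176777 -0.00025981486281250604
```

Creeping to the stop.

Emit:
move_arm(motion=[[[-1,-0.003,0,0,0,0,0],[-1,-0.006,0,0,0,0,0],[-1,-0.009,0,0,0,0,0],[-1,-0.009,0,0,0,0,0]]])

```text
time_s: 7.45
eef_pos: [0.6415, -0.079, 0.0393]
tcp_rot: [3.141, 0.0, 1.647]
ft_force: [-0.1, 0.6, -2.9]
grip_width: 0.0205
```

```bash
python3 st.py
```

```text
7.45 [ 0.6415 -0.079   0.0393] [3.1415e+00 2.0000e-04 1.6470e+00] [-0.1  0.6 -2.9] [-0.04  0.01 -0.  ] 0.020524366652975953
hook [0.6126 0.0772 0.0423] to ring fwd/right 0.1979125407952789 0.000497681417427339 -0.0003202141537761785
```

Emit:
move_arm(motion=[[[-1,-0.002,0,0,0,0,0],[-1,-0.004,0,0,0,0,0],[-1,-0.006,0,0,0,0,0]]])

```text
time_s: 7.75
eef_pos: [0.6414, -0.0841, 0.0391]
tcp_rot: [-3.141, -0.001, 1.647]
ft_force: [-2.6, 20.7, -2.6]
grip_width: 0.0203
```

```bash
python3 st.py; python3 - <<'E'
from h import *
t=grab_frame("top");si=grab_frame("side")
W=np.vstack([cv2.resize(t[110:260,100:300],None,fx=3,fy=2,interpolation=cv2.INTER_CUBIC) ,cv2.resize(si[170:320,130:330],None,fx=3,fy=2,interpolation=cv2.INTER_CUBIC)])
cv2.imwrite("pics/ts2.png",W)
E
```

```text
7.75 [ 0.6414 -0.0841  0.0391] [-3.1407e+00 -1.1000e-03  1.6465e+00] [-2.6 20.7 -2.6] [ 3.5   0.35 -0.27] 0.020300387189278245
hook [0.6125 0.0722 0.0421] to ring fwd/right 0.20295482486987934 0.0008084742387112175 -0.00014108938686436395
```

View pics/ts2.png

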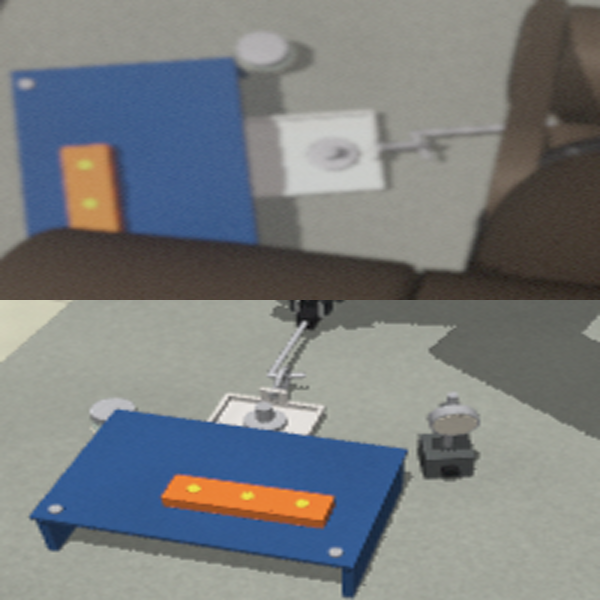

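Top and side: the tray is fully out with the cap on it at (337,153)/3x2 of the crop, and the hook is in the ring at about (430,145). 20.7 N at about 203 mm of pull means the stop is reached. Unhooking: forward 13 mm, then right, back and down.

Emit:
move_arm(motion=[[[-1,0.009,0,0,0,0,0],[-1,0.015,0,0,0,0,0],[-1,0.015,0.012,0,0,0,0],[-1,0.015,0.03,0,0,0,0],[-1,0.015,0.045,0,0,0,0]]])

```text
time_s: 8.35
eef_pos: [0.6875, -0.0666, 0.0396]
tcp_rot: [3.14, 0.0, 1.647]
ft_force: [0.1, -0.4, -3.3]
grip_width: 0.0204
```

```bash
python3 st.py
```

```text
8.35 [ 0.6875 -0.0666  0.0396] [3.1404e+00 5.0000e-04 1.6470e+00] [ 0.1 -0.4 -3.3] [-0.06 -0.02 -0.  ] 0.02044427114691629
hook [0.6585 0.0897 0.0426] to ring fwd/right 0.18901790013648714 -0.046245031540905486 -0.0006466798228794701
```

Emit:
move_arm(motion=[[[-1,-0.02,0.015,0,0,0,0],[-1,-0.045,0.02,0,0,0,0],[-1,-0.045,0.02,0.012,0,0,0],[-1,-0.045,0.02,0.024,0,0,0],[-1,-0.045,0.02,0.0275,0,0,0]]])

```text
time_s: 8.85
eef_pos: [0.7088, -0.11, 0.0118]
tcp_rot: [-3.141, 0.0, 1.647]
ft_force: [-15.7, -4.0, 53.5]
grip_width: 0.0205
```

Emit:
move_arm(motion=[[[-1,0,0,0,0,0,0],[0,0,0,0,0,0,0],[1,0,0,0,0,0,0],[1,0,0,0,0,0,0],[1,0,0,0,0,0,0]]])

```text
time_s: 9.35
eef_pos: [0.7089, -0.1097, 0.0116]
tcp_rot: [-3.141, -0.0, 1.647]
ft_force: [0.1, 0.9, -0.2]
grip_width: 0.0774
```

Emit:
move_arm(motion=[[[1,0,0,0,0,0,0],[1,0,0,-0.03,0,0,0],[1,0,0,-0.07,0,0,0],[1,0,0,-0.11,0,0,0],[1,0,0,-0.14,0,0,0]]])

```text
time_s: 9.85
eef_pos: [0.7095, -0.1101, 0.1544]
tcp_rot: [3.14, 0.0, 1.647]
ft_force: [0.4, 0.1, 0.1]
grip_width: 0.0854
```

```bash
python3 st.py; python3 - <<'E'
from h import *
u=np.array([-.075,.997]);c=np.array([.598,.2746])-.19*u+.071*u;print('cap est',c);go(c[0]-.0,c[1]-.08,.19,np.pi/2+.075)
E
```

```text
9.85 [ 0.7095 -0.1101  0.1544] [3.1398e+00 5.0000e-04 1.6466e+00] [0.4 0.1 0.1] [-0.03 -0.04  0.03] 0.08539462435747126
hook [0.6806 0.0462 0.1574] to ring fwd/right 0.2340055339623517 -0.06507823518237932 -0.1154343774072506
cap est [0.606925 0.155957]
go [ 0.1932 -0.0882 -0.0358] [0.002 0.    0.001]
```

Emit:
move_arm(motion=[[[1,0.045,-0.017,-0.012,0,0,0],[1,0.09,-0.034,-0.024,0,0,0],[1,0.135,-0.051,-0.036,0,0,0],[1,0.18,-0.068,-0.048,0,0,0],[1,0.222,-0.085,-0.06,0,0,0]]])

```text
time_s: 10.35
eef_pos: [0.6063, 0.1066, 0.2124]
tcp_rot: [3.141, -0.0, 1.647]
ft_force: [0.8, 1.2, -0.5]
grip_width: 0.0854
```

Emit:
move_arm(motion=[[[1,0,0,0,0,0,0]]])

```text
time_s: 10.45
eef_pos: [0.6056, 0.1095, 0.2136]
tcp_rot: [3.14, -0.001, 1.65]
ft_force: [-0.0, -0.1, -1.2]
grip_width: 0.0852
```

```bash
python3 - <<'E'
from h import *
s=get_state();P=camera_params("wrist");im=grab_frame("wrist");cv2.imwrite("pics/w3.png",im);print(s['eef_pos'],s['tcp_rot'])
print('expected cap',px(P,[.607,.156,.058]),'P',P['xyz'],P['orientation'])
np.save('P3.npy',P,allow_pickle=True)
E
```

```text
[0.60564619 0.10946492 0.2136375 ] [ 3.14023868e+00 -1.18001749e-03  1.65031228e+00]
expected cap (np.float64(259.48691621137675), np.float64(127.27374330310687)) P [0.60066627 0.17908714 0.35660148] [-0.27834533 -0.00116583  0.07909031]
```

View pics/w3.png

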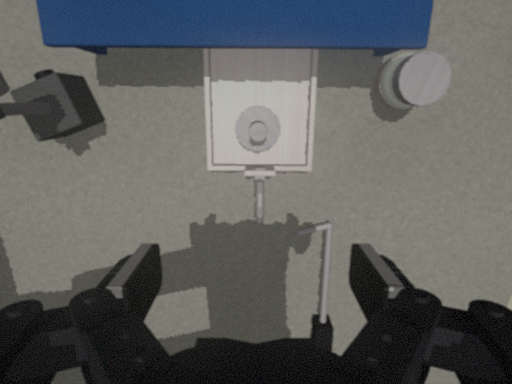

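Wrist view: stem top at (258,131), disc centre at (258,128). The tray is out and the rod lies at right, (328,225)–(322,320), clear of the ring at (259,200).

```bash
python3 - <<'E'
from h import *
P=np.load('P3.npy',allow_pickle=True).item();im=cv2.imread('pics/w3.png');g=cv2.GaussianBlur(cv2.cvtColor(im,6),(3,3),0)
m=np.zeros(g.shape,bool);m[100:160,230:287]=g[100:160,230:287]<175
for a,c,k in blobs(m,60):
    rc=cv2.minEnclosingCircle(np.argwhere(k)[:,::-1].astype(np.float32));print(a,c,rc)
h=cv2.HoughCircles(g[100:160,225:290],cv2.HOUGH_GRADIENT,1,3,param1=80,param2=10,minRadius=7,maxRadius=25)
print(None if h is None else h[0][:5]+[225,100,0])
print('stem',onz(P,258,131,.058),'disc',onz(P,258,128,.028)); c=onz(P,258,131,.058)
go(c[0],c[1],.038,1.648)
E
```

```text
1772 [257.4 129. ] ((258.0, 129.42857360839844), 24.75398826599121)
[[257.5        127.5         22.10000038]
 [257.5        124.5         19.89999962]
 [257.5        136.5         16.29999924]
 [260.5        126.5         19.89999962]
 [254.5        126.5         19.89999962]]
stem [0.60590624 0.15250333 0.058     ] disc [0.60618681 0.15283618 0.028     ]
go [0.045  0.0025 0.175 ] [ 0.001 -0.     0.002]
```

Emit:
move_arm(motion=[[[1,0.025,0.001,0.02,0,0,0],[1,0.045,0.003,0.06,0,0,0],[1,0.045,0.003,0.1,0,0,0],[1,0.045,0.003,0.14,0,0,0],[1,0.045,0.003,0.175,0,0,0]]])

```text
time_s: 11.0
eef_pos: [0.6069, 0.1492, 0.0345]
tcp_rot: [-3.141, 0.0, 1.646]
ft_force: [0.6, 0.0, -0.8]
grip_width: 0.0853
```

Emit:
move_arm(motion=[[[0,0,0,0,0,0,0],[-1,0,0,0,0,0,0],[-1,0,0,0,0,0,0],[-1,0,0,0,0,0,0],[-1,0,0,0,0,0,0]]])

```text
time_s: 11.5
eef_pos: [0.6079, 0.1501, 0.0386]
tcp_rot: [3.139, -0.0, 1.647]
ft_force: [-4.9, -2.6, 16.2]
grip_width: 0.016
```

```bash
python3 st.py
```

```text
11.5 [0.6079 0.1501 0.0386] [ 3.1393e+00 -2.0000e-04  1.6466e+00] [-4.9 -2.6 16.2] [-0.38  0.77 -0.02] 0.015965685935974312
hook [0.579  0.3064 0.0416] to ring fwd/right -0.03311325766896875 0.016543701054334222 0.00037913830255526665
```

Stem gripped (16 mm). Lifting and looking.

Emit:
move_arm(motion=[[[-1,0,0,-0.02,0,0,0],[-1,0,0,-0.06,0,0,0],[-1,0,0,-0.1,0,0,0],[-1,0,0,-0.14,0,0,0],[-1,0,0,-0.18,0,0,0]]])

```text
time_s: 12.0
eef_pos: [0.6067, 0.15, 0.2194]
tcp_rot: [3.141, -0.0, 1.647]
ft_force: [1.4, 1.1, -1.8]
grip_width: 0.016
```

Emit:
move_arm(motion=[[[-1,-0.036,-0.007,0,0,0,0],[-1,-0.073,-0.014,0,0,0,0],[-1,-0.109,-0.021,0,0,0,0],[-1,-0.146,-0.028,0,0,0,0],[-1,-0.182,-0.035,0,0,0,0]]])

```text
time_s: 12.5
eef_pos: [0.5856, -0.0355, 0.2178]
tcp_rot: [3.14, 0.0, 1.647]
ft_force: [0.7, -0.0, -1.5]
grip_width: 0.0155
```

Emit:
move_arm(motion=[[[-1,-0.036,-0.007,0,0,0,0],[-1,-0.073,-0.014,0,0,0,0],[-1,-0.109,-0.021,0,0,0,0],[-1,-0.146,-0.028,0,0,0,0],[-1,-0.182,-0.035,0,0,0,0]]])

```text
time_s: 13.0
eef_pos: [0.5644, -0.2198, 0.2178]
tcp_rot: [3.141, 0.001, 1.647]
ft_force: [0.9, -1.3, -1.8]
grip_width: 0.0156
```

Emit:
move_arm(motion=[[[-1,-0.03,-0.005,0,0,0,0],[-1,-0.06,-0.01,0,0,0,0],[-1,-0.09,-0.015,0,0,0,0],[-1,-0.1,-0.016,0,0,0,0],[-1,-0.1,-0.016,0,0,0,0]]])

```text
time_s: 13.5
eef_pos: [0.5562, -0.3204, 0.2173]
tcp_rot: [3.141, 0.001, 1.645]
ft_force: [0.5, 0.1, -2.2]
grip_width: 0.0154
```

```bash
python3 - <<'E'
from h import *
s=get_state();P=camera_params("wrist");im=grab_frame("wrist");cv2.imwrite("pics/w4.png",im);si=grab_frame('side');np.save('P4.npy',P,allow_pickle=True)
print(s['time_s'],s['eef_pos'],s['tcp_rot'],s['ft_force'],s['grip_width'])
print('spec top exp',px(P,[.5449,-.4002,.11]))
W=np.zeros((384,760,3),np.uint8);W[:,:512]=im;W[:360,512:]=cv2.resize(si[60:180,240:322],(248,360));cv2.imwrite('pics/w4b.png',W)
go(.5451,-.4026,.160,1.647)
E
```

```text
13.5 [ 0.55621199 -0.32035329  0.21730835] [3.14091823e+00 5.87823587e-04 1.64491191e+00] [ 0.52690579  0.11308733 -2.23231657] 0.015393737903807296
spec top exp (np.float64(234.83732215378268), np.float64(274.87816117327077))
go [-0.0832 -0.0175  0.057 ] [ 0. -0. -0.]
```

View pics/w4b.png

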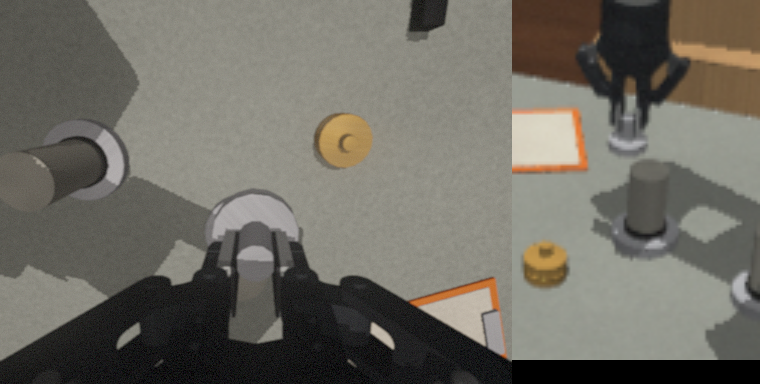

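Wrist and side: cap held upright, disc from columns 206 to 299 with front edge at row ~189. In side view the specimen top centre is at (285,117), against (285.2,116.8) predicted. Checking the cap-to-TCP offset numerically.

```bash
python3 - <<'E'
from h import *
P=np.load('P4.npy',allow_pickle=True).item();p=np.array([.5562,-.3204,.2173]);a=1.6465;u=np.array([np.cos(a),np.sin(a),0]);r=np.array([np.sin(a),-np.cos(a),0])
for o in(0,.0024,.005):
    q=[px(P,p+o*u+[0,0,dz]+.023*(np.cos(t)*u+np.sin(t)*r)) for dz in(-.0226,-.0106) for t in np.linspace(0,6.28,73)]
    q=np.array(q);print(o,q.min(0),q.max(0))
E
```

```text
0 [209.92706773 190.71491501] [297.42556035 277.8043775 ]
0.0024 [209.73740332 186.43982867] [297.58578717 273.89340834]
0.005 [209.53021184 181.7709761 ] [297.76081607 269.62244682]
```

Emit:
move_arm(motion=[[[-1,-0.03,-0.006,0,0,0,0],[-1,-0.06,-0.012,0,0,0,0],[-1,-0.08,-0.017,0,0,0,0],[-1,-0.08,-0.017,0.02,0,0,0],[-1,-0.08,-0.017,0.04,0,0,0]]])

```text
time_s: 14.1
eef_pos: [0.5458, -0.4001, 0.1768]
tcp_rot: [3.141, 0.001, 1.646]
ft_force: [0.7, -0.5, -3.6]
grip_width: 0.0157
```

Emit:
move_arm(motion=[[[-1,0,0,0.015,0,0,0],[-1,0,0,0.028,0,0,0],[-1,0,0,0.034,0,0,0],[-1,0,0,0.034,0,0,0],[-1,0,0,0.034,0,0,0]]])

```text
time_s: 14.6
eef_pos: [0.5459, -0.4003, 0.1433]
tcp_rot: [3.141, 0.0, 1.647]
ft_force: [0.7, 0.5, -3.1]
grip_width: 0.0156
```

```bash
python3 st.py; python3 -c "
from h import *
go(.5455,-.4017,.1345,1.6465)"
```

```text
14.6 [ 0.5459 -0.4003  0.1433] [3.1411e+00 5.0000e-04 1.6469e+00] [ 0.7  0.5 -3.1] [-0.01 -0.02 -0.01] 0.01564893536878159
hook [ 0.5169 -0.244   0.1463] to ring fwd/right 0.5109543685221752 0.1202488255201389 -0.10434472979597437
go [-0.0014 -0.0005  0.0088] [0. 0. 0.]
```

Emit:
move_arm(motion=[[[-1,-0.0014,-0.0005,0.003,0,0,0],[-1,-0.0014,-0.0005,0.006,0,0,0],[-1,-0.0014,-0.0005,0.009,0,0,0],[-1,-0.0014,-0.0005,0.009,0,0,0]]])

```text
time_s: 15.0
eef_pos: [0.5449, -0.4015, 0.1333]
tcp_rot: [-3.141, -0.0, 1.647]
ft_force: [-0.5, 0.0, -2.6]
grip_width: 0.0157
```

Emit:
move_arm(motion=[[[-1,0,0,0.001,0,0,0],[-1,0,0,0.001,0,0,0]]])

```text
time_s: 15.2
eef_pos: [0.5452, -0.4017, 0.1329]
tcp_rot: [3.141, 0.0, 1.647]
ft_force: [-0.0, -0.1, -2.1]
grip_width: 0.0162
```

Emit:
move_arm(motion=[[[-1,0,0,0.001,0,0,0],[-1,0,0,0.001,0,0,0]]])

```text
time_s: 15.4
eef_pos: [0.5452, -0.4017, 0.1328]
tcp_rot: [3.141, 0.0, 1.647]
ft_force: [-3.6, 2.0, 10.7]
grip_width: 0.0154
```

Contact at TCP z 0.1328 as expected. Releasing and rising.

Emit:
move_arm(motion=[[[-0.2,0,0,0,0,0,0],[-0.2,0,0,0,0,0,0],[-0.2,0,0,0,0,0,0],[0,0,0,0,0,0,0],[0,0,0,0,0,0,0]]])

```text
time_s: 15.9
eef_pos: [0.5451, -0.4016, 0.1317]
tcp_rot: [3.142, -0.0, 1.647]
ft_force: [-0.6, 0.6, -0.7]
grip_width: 0.0426
```

Emit:
move_arm(motion=[[[0,0,0,-0.01,0,0,0],[0,0,0,-0.03,0,0,0],[0,0,0,-0.06,0,0,0],[0,0,0,-0.1,0,0,0],[0,0,0,-0.14,0,0,0]]])

```text
time_s: 16.4
eef_pos: [0.5449, -0.4014, 0.2738]
tcp_rot: [-3.141, -0.0, 1.647]
ft_force: [0.8, -0.2, 0.1]
grip_width: 0.0424
```

Emit:
move_arm(motion=[[[0,-0.04,0,0,0,0,0],[0,-0.08,0,0,0,0,0],[0,-0.12,0,0,0,0,0],[0,-0.15,0,0,0,0,0],[0,-0.15,0,0,0,0,0]]])

```text
time_s: 16.9
eef_pos: [0.5557, -0.555, 0.2717]
tcp_rot: [3.142, 0.001, 1.644]
ft_force: [-1.2, 1.4, -0.2]
grip_width: 0.0428
```

```bash
python3 - <<'E'
from h import *
s=get_state();P=camera_params("wrist");im=grab_frame("wrist");t=grab_frame('top');si=grab_frame('side');print(s['eef_pos'],s['tcp_rot'],s['ft_force'])
np.save('P5.npy',P,allow_pickle=True)
for n,z in(('top',.11),('stemtop',.152)): print(n,px(P,[.5449,-.4002,z]))
W=np.zeros((600,800,3),np.uint8);W[:384,:512]=im;W[:300,512:]=cv2.resize(si[90:180,240:322],(288,300));W[384:600,:450]=cv2.resize(t[110:218,90:315],None,fx=2,fy=2);W[384:600,460:800]=cv2.resize(si[168:258,200:342],(340,216))
cv2.imwrite('pics/w5.png',W);cv2.imwrite('pics/w5raw.png',im)
E
```

```text
[ 0.55570132 -0.55496281  0.2717444 ] [3.14151053e+00 1.28140833e-03 1.64412785e+00] [-1.23842713  1.36468605 -0.16470726]
top (np.float64(254.77615153013562), np.float64(-4.284317757380592))
stemtop (np.float64(254.7298185133358), np.float64(-22.684326499283884))
```

View pics/w5.png

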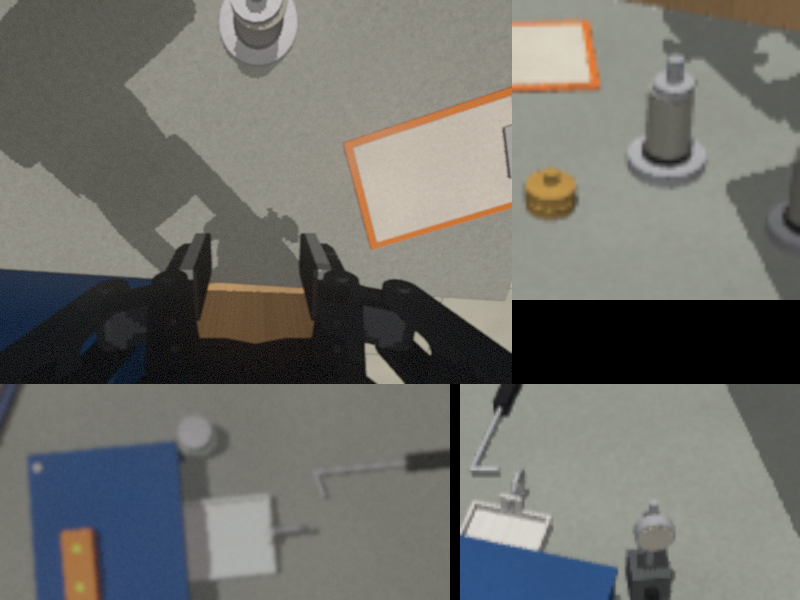

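Cap stands upright on the right-hand specimen, the rod lies flat clear of the ring, and the tray is out. One numeric check of the centring, then hand in.

```bash
python3 - <<'E'
from h import *
S=camera_params('side');T=camera_params('top');t=grab_frame('top')
print('stem top side pred',px(S,[.5449,-.4002,.152]),'obs ~286.4,107.4')
g=cv2.GaussianBlur(cv2.cvtColor(t,6),(3,3),0)[180:225,395:450]
h=cv2.HoughCircles(cv2.resize(g,None,fx=4,fy=4,interpolation=2),cv2.HOUGH_GRADIENT,1,10,param1=80,param2=12,minRadius=26,maxRadius=44)
print(None if h is None else [(c/4+[395,180,0],onz(T,*(c[:2]/4+[395,180]),.122)) for c in h[0][:3]],'pred disc',px(T,[.5449,-.4002,.122]))
E
```

```text
stem top side pred (np.float64(285.8440484840577), np.float64(107.50288307017094)) obs ~286.4,107.4
[(array([409.875     , 203.125     ,   9.42500019]), array([ 0.5389434 , -0.36336032,  0.122     ]))] pred disc (np.float64(424.2748145626373), np.float64(200.4160690917137))
```

```bash
python3 -c "
from workcell import *
print(finish_job())"
```

```text
the job is handed in; nothing more can be done
None
```

The job is handed in at about 17 s of the 61 s allowed; no verdict was reported. I hooked the pull ring under the plate and drew the tray out to its stop. I then unhooked the rod, laid it flat on the bench, and set the cap on the right-most specimen.

- **Tray:** it was felt at its stop after about 203 mm of pull, with the force rising from about 4 to 21 N. That matches 190 mm of travel plus 13 mm of slack in the ring. It still showed fully out in the last picture.
- **Cap:** it touched down at about 13 N, 0.2 mm from the expected height. In the last picture it stands upright, and its stem top in the side view is within 1 px (about 2 mm) of the specimen's axis.
- **Rod and bystanders:** the rod lies clear of the ring, with the robot touching nothing. The jar, gauge, weights and level showed no visible movement, but I did not measure them again.

**Inconclusive check:** the top-view circle fit locked onto the specimen's base instead of the cap disc. It therefore neither confirmed nor contradicted the centring, which rests on the side view and the arm's position at release. Laying the rod down pressed it on the bench with a brief 53 N reading at the wrist (limit 120 N).

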